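# Square a separation plate into the scanner's corner stops

## Robot

A 6-joint arm with a two-finger parallel gripper is mounted at the origin on the work surface. World frame = base frame: x ahead of the robot, y to its left, z up, the work surface at z = 0. Lengths are in m, angles in rad, forces in N, time in s.
With the tool pointing down it reaches from about 0.35 to 0.975 m from the base axis. Payload 4.9 kg.
Tool frame: the origin (TCP) lies at the very end of the fingers, on their centre line; the grasp point (between the pads) lies 19 mm behind it (ctrl.pinch_z is the distance from the TCP to the grasp point, in m); z points along the fingers, y is the line along which they close (so a half turn about z gives the same grasp; the last joint's range is limited). The gripper opens to 85 mm and grips with 20 to 120 N. Pads are 22 mm wide; open, the fingers measure 114 mm over their backs; the gripper's body (76 mm by 85 mm) begins 54 mm behind the grasp point. The pads swing forward as they close: fully open they stand 13 mm farther back than shut.
Start: joints at [-1.321, 0.053, 1.613, -0, 1.476, -0.119], TCP at [0.225, -0.583, 0.231] pointing down, gripper open.
Joint ranges: [-3.01, 3.01], [-1.01, 2.22], [0.06, 2.58], [-1.02, 4.17], [0.09, 2.62], [-3.14, 3.14]. Speed limits (rad/s): [2.57, 2.57, 3.14, 3.14, 3.14, 3.14].

## Interface

Orientations are given as a rotation vector (axis times angle).
In Python, from station import ctrl, optics gives the robot as it stands. The module is installed in compiled form; this text tells all that it offers.
- The arm moves only by the shell command python3 -m handwheel 'ROWS' [OPENING] [FORCE]. ROWS is JSON, one flat list of numbers, 6 for each row, row after row: the shift along the tool's x, y, z in m, then the turn, a rotation vector about the tool's x, y, z in degrees. A call has 1 to 20 rows; each row shifts and turns the commanded pose from where the row before left it, along the tool's axes as they then stand; what a row does not reach is not made up. A row lasts 1/10 s, in which the tool goes at most 50 mm and 8.59 degrees, less where a joint would pass 70% of its speed; a pose out of reach is approached as far as the arm can. A call is refused whole if a number of a shift passes 0.05 or a number of a turn 8.59, either way. A call with a gripper value outside its range is refused whole. OPENING is the closure, from 0 (fully open) to 1 (shut), set as the call begins (- or left out, the last holds). The fingers move at their own pace and stop on an object; FORCE is the grip in N (left out, the last holds). Time passes only in rows, so rows that do not move let the fingers close. It gives the time, the measured TCP pose, the force and the opening at its end, in the units of the state.
- ctrl.get_obs(): the state, without advancing time (a new reading comes with each control period).
- optics.get_image(name): name is "scene" or "top"; returns (picture, depth): 384x512x3 uint8, red, green, blue; 384x512 float32, m along the optical axis (not along the pixel's ray), 0 where there is no reading.
- optics.get_calibration(name): a dict with "fovy" (degrees; the focal length in pixels is half the picture's height over the tangent of half this angle, whatever the lens; pixels are square), "cx", "cy" (the principal point, pixels), "k1" (the pictures are not rectified: a ray, as slopes to the right and down, at radius r is drawn at 1 + k1 r^2 times it, then the intrinsics apply), "rvec" (rotation vector, rad) and "tvec" (3), from world to camera coordinates, as OpenCV has them. Camera axes: x right, y down, z forward; pixel columns grow to the right and rows downward; lengths in m; the calibration is good to about 2 mm. A picture is of the moment at which its call begins. get_calibration takes no time and is no camera call.
- ctrl.finish_job(): hands the job in, once; it reports no verdict.
The state is a dict: "t": time; "q": joint angles; "dq": joint speeds; "effort": joint torques, N m; "tool_pos": TCP position; "tool_rot": TCP orientation; "contact_force": force on the tool from outside, world axes, zero at the start; "wrist_torque": the same for the moment, N m; "opening": finger opening in m.
Only numpy, scipy, OpenCV 4.12 (cv2) and the standard library are available. Lean on these libraries where they do the work, as an engineer would, in place of code of your own. Each camera call takes 0.05 s, during which the arm holds its last target. There are 200 camera calls.

## Task

Take the green-handled pusher from its rest and, with its white foot, nudge the plate, flat on the scanner stage, until it lies snug along both steel stops in their corner, wherever the stops are set today; then lay the pusher back in its rest the way it lay. Touch the plate with nothing but the pusher, never press it harder than a light finger would, and leave the vials, glassware and crimper around it alone.

Things in the scene. Friction and masses are not known exactly. Their poses are not given: they have to be found in the camera images.
- pusher_grip (a point): Centre of the pusher's handle, half-way up (the place to grip): a green bar 96 mm long (own x), 12 x 12 mm in section, level in the rest, clear to grip from above between the rest's two posts. Own x points along the handle to the foot end, z up. A 6 mm steel neck leaves the +x end and bends straight down to the foot. Whole pusher 60 g.
- pusher_foot (a point): Centre of the underside of the pusher's white foot: an upright cylinder 14 mm in diameter and 18 mm tall, the lowest part of the pusher. It lies 68 mm ahead (own x) of the handle's centre and 58 mm below it. The side of this foot is what pushes the plate's edge. Axes as pusher_grip.
- rest_seat (a point): Where pusher_grip lies when the pusher is in its rest, 70 mm above the table; x along the lying handle towards its foot end, z up.
- rest: White rest, fixed; origin on the table under rest_seat, same axes. Base 100 x 60 x 8 mm, two posts 8 mm thick at x = -36 and +36 mm. Each has a notch with a flat floor 64 mm above the table, about 17 mm wide, between cheeks that flare out to a 33 mm mouth 82 mm above the table. The pusher's foot hangs free beyond the base, 12 mm above the table.
- stage_center (a point): Middle of the level black stage (220 x 220 mm), on its surface, 45 mm above the table. x points to the far stop, -y to the right stop and the housing, z up. The scanner is fixed; its white housing, 300 mm long (x) and 150 mm high above the table, stands beyond y = -112 mm.
- plate_center (a point): Centre of the loose plate, half-way up: 100 x 100 x 6 mm, glass with a cream layer and coloured bands on top, flat on the stage. Own x, y are square to its edges, within 0.25 rad of stage_center's at the start. About 120 g, slides with 0.2 to 0.7 N; clearly more means it has met a stop. Snug: +x edge along the far stop, -y edge along the right stop.
- plate_corner (a point): The plate's corner at its own (+50, -50) mm, half-way up (3 mm over the stage): the one that belongs in the corner between the stops.
- scanner: The whole scanner, fixed; origin under stage_center, same axes. Two steel stop bars, 14 mm wide, 5 mm high, brass screws 13 mm high, are locked square on it. Far: y = -100 to 40 mm, inner face (far_face) somewhere in x = 64 to 92 mm. Right: x = -41 to 60 mm, inner face (right_face) somewhere in y = -64 to -92 mm. They are set anew each time and not reported: find them by sight or touch.
- vial_a_center (a point): Centre of a loose crimp-capped vial with yellow sample, 22 mm in diameter, 75 mm tall, upright. Bystander.
- vial_b_center (a point): Centre of a loose crimp-capped vial with amber sample, 22 mm in diameter, 75 mm tall, upright. Bystander.
- amber_bottle_center (a point): Centre of a brown bottle, 68 mm in diameter, 130 mm tall. Bystander.
- beaker_center (a point): Centre of a clear beaker, 66 mm in diameter, 85 mm tall. Bystander.
- dish_center (a point): Centre of a flat clear dish, 90 mm in diameter, 16 mm tall. Bystander.
- crimper_center (a point): Middle of the teal-handled hand crimper lying on the table, about 150 x 60 x 34 mm. Bystander.
- vial_rack: Teal rack full of vials, 85 x 115 mm, 81 mm tall, fixed; origin at the centre of its underside.
Things that resemble listed ones, but are neither listed nor needed, are in the scene too. What is shaped like the part that bears pusher_grip but pink is not meant.

How it is judged:
By the outcome, as a careful person would: the job done as asked, in the order asked, and still so for the second after the job is handed in, with the robot touching nothing.
It also fails if it takes over 70 s, if anything falls off the work surface, if the arm or the gripper's body presses on something with over 40 N, if the wrist force passes 120 N, or if a joint passes its speed limit or range.

## Working session

There is one attempt and no reset: what is moved stays moved. The work goes in short steps, Python scripts to look and compute and a shell command to move; the robot and the scene stay as the last step left them, time stands still between calls to the robot, and variables do not carry over. Pictures are saved under pics/ and viewed, on a budget of 10 in all, crops included, one or two more only if the job needs it, and the job is handed in when it is done.

```bash
mkdir -p pics; cat > h.py <<'E'
import numpy as np, cv2
from station import ctrl, optics
def cal(n):
    c=optics.get_calibration(n); f=192/np.tan(np.radians(c["fovy"])/2)
    R=cv2.Rodrigues(np.array(c["rvec"],float))[0]; return c,f,R,np.array(c["tvec"],float)
def und(n,uv):
    c,f,R,t=cal(n); K=np.array([[f,0,c["cx"]],[0,f,c["cy"]],[0,0,1]])
    return cv2.undistortPoints(np.array(uv,float).reshape(-1,1,2),K,np.array([c["k1"],0,0,0.])).reshape(-1,2)
def onplane(n,uv,z):
    c,f,R,t=cal(n); s=und(n,uv); d=np.c_[s,np.ones(len(s))]@R; o=-R.T@t
    return o+d*((z-o[2])/d[:,2])[:,None]
def depthpt(n,uv,D):
    c,f,R,t=cal(n); s=und(n,uv); uv=np.array(uv).reshape(-1,2).astype(int)
    z=D[uv[:,1],uv[:,0]]; return (np.c_[s,np.ones(len(s))]*z[:,None]-t)@R
def proj(n,P):
    c,f,R,t=cal(n); K=np.array([[f,0,c["cx"]],[0,f,c["cy"]],[0,0,1]])
    return cv2.projectPoints(np.array(P,float).reshape(-1,1,3),cv2.Rodrigues(R)[0],t,K,np.array([c["k1"],0,0,0.]))[0].reshape(-1,2)
def grab(n,tag):
    im,D=optics.get_image(n); np.savez(f"{tag}.npz",im=im,D=D); return im,D
def save(im,name,s=1.5,box=None):
    if box: x,y,w,h=box; im=im[y:y+h,x:x+w]
    cv2.imwrite("pics/"+name,cv2.resize(im[:,:,::-1],None,fx=s,fy=s,interpolation=cv2.INTER_CUBIC))
E
python3 - <<'E'
from h import *
for n in("scene","top"):
    im,D=grab(n,n+"0"); save(im,n+"0.png",1.5); c=optics.get_calibration(n); print(c)
    print(-cal(n)[2].T@cal(n)[3])
print(ctrl.get_obs(), ctrl.pinch_z)
E
```

```text
{'fovy': 42.54575291387429, 'cx': 254.0515976636398, 'cy': 192.619525827163, 'k1': -0.035474662514628066, 'rvec': array([ 1.17547683,  2.11929718, -1.15507287]), 'tvec': array([ 0.19688894, -0.20945613,  1.74426194])}
[1.43366394 0.68031596 0.77901525]
{'fovy': 54.302800404645524, 'cx': 254.89244619770162, 'cy': 184.86747749447014, 'k1': -0.03401269654954818, 'rvec': array([ 2.26805097, -1.93284877,  0.18743938]), 'tvec': array([0.03568503, 0.54999981, 0.86185696])}
[0.35833154 0.08845429 0.95412   ]
{'t': 0.1, 'q': array([-1.32099087e+00,  5.33013594e-02,  1.61417140e+00,  1.33260727e-05,
        1.47600071e+00, -1.18963882e-01]), 'dq': array([ 0.00063308, -0.00274861, -0.00228664,  0.00064225,  0.0009858 ,
        0.00214046]), 'effort': array([ 1.49976018e-03, -3.94903457e+01, -3.71363211e+01, -2.96216035e-05,
        3.88654575e-03,  1.82137654e-06]), 'tool_pos': array([ 0.22517548, -0.58241683,  0.23017065]), 'tool_rot': array([-3.08649484e+00, -5.75638615e-01,  1.72244650e-04]), 'contact_force': array([ 0.75542881,  0.45225066, -0.13277488]), 'wrist_torque': array([-0.05740571,  0.00569583,  0.00983643]), 'opening': 0.08517241122598475} 0.0187
```

View pics/scene0.png

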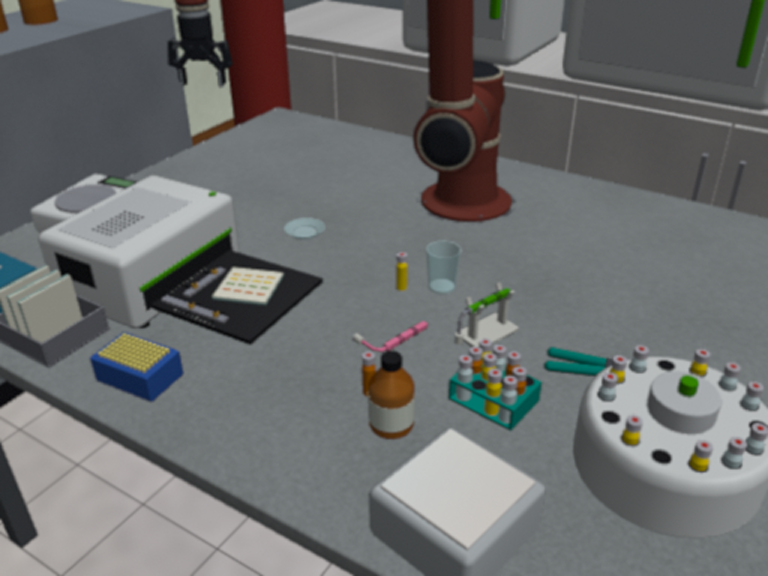

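View pics/top0.png

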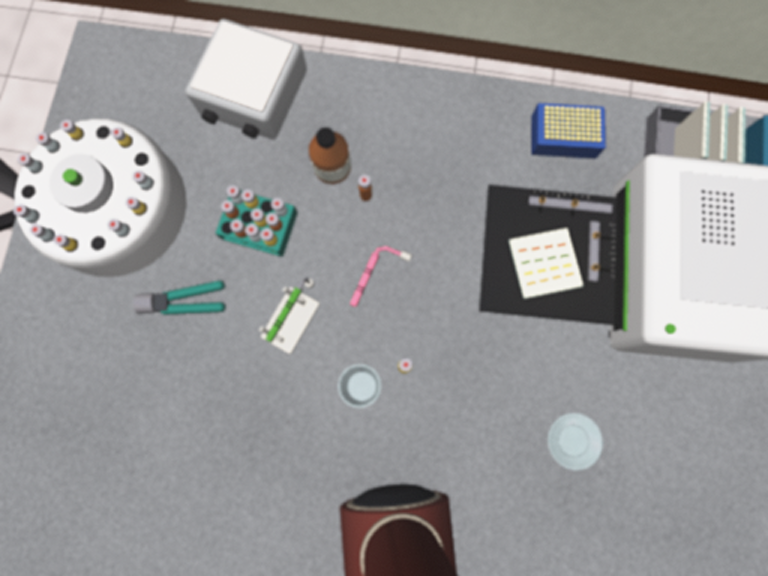

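The green-barred pusher lies in the white rest at scene (490,300), top (285,313), in view pixels. A pink look-alike lies loose on the table at top (368,275), and green dots on the carousel and scanner are unrelated. The green one fits. Next I measure it, then confirm it in a crop.

```bash
python3 - <<'E'
from h import *
for n,tag,z in(("top","top0",.076),("scene","scene0",.076)):
    d=np.load(tag+".npz"); im,D=d["im"],d["D"]; h=cv2.cvtColor(im,cv2.COLOR_RGB2HSV)
    m=((h[...,0]>38)&(h[...,0]<68)&(h[...,1]>130)&(h[...,2]>60)).astype(np.uint8)
    k,l,s,c=cv2.connectedComponentsWithStats(m)
    for i in range(1,k):
        if s[i,4]>15:
            print(n,s[i],c[i]); 
            if s[i,4]>60:
                yx=np.argwhere(l==i)[:,::-1]; r=cv2.minAreaRect(yx.astype(np.float32)); p=cv2.boxPoints(r)
                print(np.round(onplane(n,p,z),4).tolist(), 'mid',onplane(n,[r[0]],z).round(4), depthpt(n,[c[i]],D).round(4))
d=np.load("top0.npz"); im,D=d["im"],d["D"]
a=cv2.resize(im[180:245,160:225][:,:,::-1],None,fx=6,fy=6,interpolation=cv2.INTER_CUBIC)
b=cv2.resize(im[115:220,310:420][:,:,::-1],None,fx=6*65/105,fy=6*65/105,interpolation=cv2.INTER_CUBIC)
b=cv2.resize(b,(400,390)); cv2.imwrite("pics/crop1.png",np.hstack([a,b]))
# plate: cream mask inside stage
h=cv2.cvtColor(im,cv2.COLOR_RGB2HSV)
roi=np.zeros(im.shape[:2],np.uint8); roi[120:215,322:411]=1
m=((h[...,2]>110)&(roi>0)).astype(np.uint8); m=cv2.morphologyEx(m,cv2.MORPH_CLOSE,np.ones((3,3)))
cs,_=cv2.findContours(m,cv2.RETR_EXTERNAL,cv2.CHAIN_APPROX_NONE)
for c in cs:
    if cv2.contourArea(c)>40:
        r=cv2.minAreaRect(c); p=cv2.boxPoints(r); print('top',cv2.contourArea(c),r,onplane("top",p,.051).round(4).tolist(),onplane("top",[r[0]],.051).round(4))
dk=((h[...,2]<45)).astype(np.uint8); dk[:, :300]=0; dk[230:]=0
cs,_=cv2.findContours(dk,cv2.RETR_EXTERNAL,cv2.CHAIN_APPROX_NONE); c=max(cs,key=cv2.contourArea); r=cv2.convexHull(c); e=cv2.approxPolyDP(r,3,True)[:,0]
print('stage',e.tolist(),onplane("top",e,.045).round(4).tolist())
E
```

```text
top [ 43 114   8   8  49] [ 46.73469388 117.2244898 ]
top [415 122   4  98 167] [416.61077844 171.25748503]
[[0.5118, -0.2639, 0.076], [0.7547, -0.2508, 0.076], [0.7554, -0.2557, 0.076], [0.5124, -0.2686, 0.076]] mid [[ 0.6302 -0.2597  0.076 ]] [[ 0.6268 -0.2576  0.081 ]]
top [179 193  21  34 103] [188.65048544 209.13592233]
[[0.4095, 0.2865, 0.076], [0.4936, 0.2561, 0.076], [0.4908, 0.249, 0.076], [0.4069, 0.2795, 0.076]] mid [[0.4499 0.2679 0.076 ]] [[0.4505 0.267  0.0769]]
top [445 217   4   5  17] [446.41176471 218.88235294]
scene [328   0   6  12  59] [330.71186441   5.40677966]
scene [495   0  15  45 225] [501.62222222  20.49777778]
[[-1.2222, 0.3835, 0.076], [-2.3525, 0.2592, 0.076], [-2.3289, 0.2952, 0.076], [-1.213, 0.4092, 0.076]] mid [[-1.6931  0.3459  0.076 ]] [[-0.6436  0.459   0.3163]]
scene [ 94 153  60  41 209] [122.14832536 173.88995215]
[[0.7426, -0.2673, 0.076], [0.4952, -0.2816, 0.076], [0.5045, -0.2664, 0.076], [0.7488, -0.2541, 0.076]] mid [[ 0.6306 -0.2668  0.076 ]] [[ 0.6487 -0.2514  0.0868]]
scene [313 192  27  16 121] [326.74380165 199.07438017]
[[0.4908, 0.
[... 797 characters left out ...]
0), (38.0, 6.0), 90.0) [[0.6868, -0.2058, 0.051], [0.6892, -0.2209, 0.051], [0.5916, -0.2289, 0.051], [0.5892, -0.2142, 0.051]] [[ 0.6387 -0.2175  0.051 ]]
top 253.5 ((379.9753723144531, 135.73423767089844), (54.64545822143555, 5.757663249969482), 6.009005546569824) [[0.7026, -0.1013, 0.051], [0.7181, -0.1012, 0.051], [0.7251, -0.2396, 0.051], [0.7096, -0.2393, 0.051]] [[ 0.7138 -0.1703  0.051 ]]
top 559.5 ((366.0, 140.0), (40.0, 88.0), 90.0) [[0.7322, -0.0197, 0.051], [0.7685, -0.243, 0.051], [0.6623, -0.2508, 0.051], [0.6272, -0.0327, 0.051]] [[ 0.6968 -0.1363  0.051 ]]
stage [[415, 127], [410, 218], [410, 139]] [[0.7543, -0.2594, 0.045], [0.5178, -0.2645, 0.045], [0.7198, -0.2489, 0.045]]
```

View pics/crop1.png

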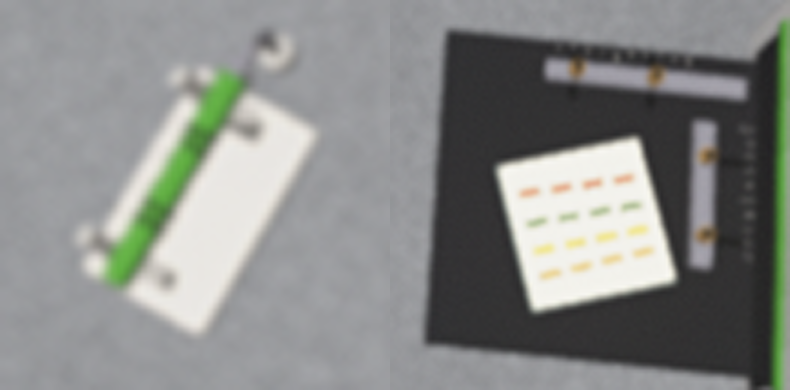

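The crop shows the green bar seated in both notches with its foot at the upper right, at crop (272,48). It also shows the plate with the two steel bars at crop (645,78) and (703,195). The pink look-alike is a different colour and not in a rest. Next I refine the frames to subpixel and get clearances.

```bash
cat >> h.py <<'E'
S=8
def cont(im,box,thr,chan=None,lo=30):
    "contours at subpixel: upsampled grey crop thresholded; returns list of pixel contours"
    x,y,w,h=box; g=(cv2.cvtColor(im,cv2.COLOR_RGB2GRAY) if chan is None else chan).astype(np.float32)[y:y+h,x:x+w]
    g=cv2.resize(g,None,fx=S,fy=S,interpolation=cv2.INTER_CUBIC)
    cs,_=cv2.findContours((g>thr).astype(np.uint8),cv2.RETR_EXTERNAL,cv2.CHAIN_APPROX_NONE)
    return [((c[:,0].astype(float)+.5)/S-.5+[x,y]) for c in cs if cv2.contourArea(c)>lo*S*S]
def rect(P):
    r=cv2.minAreaRect((P[:,:2]*1000).astype(np.float32)); b=cv2.boxPoints(r)/1000
    a=np.degrees(np.arctan2(*(b[1]-b[0])[::-1])); a=(a+45)%90-45
    return np.array(r[0])/1000,np.array(r[1]),a,b
def toolgo(p,yaw):
    o=ctrl.get_obs(); R=cv2.Rodrigues(np.array(o["tool_rot"]))[0]; y0=np.arctan2(R[1,0],R[0,0])
    print("tcp",np.round(o["tool_pos"],4),"yaw",np.degrees(y0).round(2),"tilt",R[:,2].round(3),"t",o["t"],"F",np.round(o["contact_force"],2),"op",o["opening"])
    d=np.array(p)-o["tool_pos"]; print("shift now-axes",(R.T@d).round(4),"turn z deg",np.round(-(yaw-np.degrees(y0)),2))
    c,s=np.cos(np.radians(yaw)),np.sin(np.radians(yaw)); print("shift in final axes",np.round([c*d[0]+s*d[1],s*d[0]-c*d[1],-d[2]],4))
E
python3 - <<'E'
from h import *
d=np.load("top0.npz"); im,D=d["im"],d["D"]; h=cv2.cvtColor(im,cv2.COLOR_RGB2HSV)
for c in cont(im,(325,125,85,80),110):
    for z in(.045,.050,.051):
        q=rect(onplane("top",c,z)); print(z,q[0].round(4),q[1].round(1),q[2].round(2),q[3].round(4).tolist())
# stage left & near edges: dark region outline
g=cv2.cvtColor(im,cv2.COLOR_RGB2GRAY).astype(float)
L=[];N=[];F=[]
for v in range(135,200,4):   # left edge
    row=g[v,310:340]; i=np.argmax(row<90); L.append((310+i-1+(row[i-1]-90)/(row[i-1]-row[i]),v))
for u in range(330,405,4):
    col=g[195:225,u]; i=np.argmax(col>90); N.append((u,195+i-1+(90-col[i-1])/(col[i]-col[i-1])))
    col=g[110:150,u]; i=np.argmax(col<90); F.append((u,110+i-1+(col[i-1]-90)/(col[i-1]-col[i])))
for nm,E in(("L",L),("N",N),("F",F)):
    P=onplane("top",E,.045)[:,:2]; l=cv2.fitLine(P.astype(np.float32),cv2.DIST_HUBER,0,.001,.001).ravel(); print(nm,np.degrees(np.arctan2(l[1],l[0])).round(2),l[2:].round(4),P[0].round(4),P[-1].round(4))
gr=im[...,1].astype(float)-np.maximum(im[...,0],im[...,2])
for n in("top","scene"):
    im2=np.load(n+"0.npz")["im"]; gr=im2[...,1].astype(float)-np.maximum(im2[...,0],im2[...,2])
    box=(165,180,50,60) if n=="top" else (300,185,50,30)
    for c in cont(None,box,gr.max()*.4,gr):
        q=rect(onplane(n,c,.076)); print(n,q[0].round(4),q[1].round(1),q[2].round(2))
for nm,uv in dict(rack=(171,147),beaker=(240,257),vialA=(270,243),vialB=(243,121),bottle=(217,91),dish=(383,294),foot=(205.5,188),pinkend=(270,171)).items(): print(nm,depthpt("top",[uv],D).round(3))
E
```

```text
0.045 [ 0.6079 -0.1404] [105.3 105.5] 20.7 [[0.5400000214576721, -0.10970000177621841], [0.5773000121116638, -0.20839999616146088], [0.6758000254631042, -0.1712000072002411], [0.6384999752044678, -0.07249999791383743]]
0.05 [ 0.6065 -0.1392] [104.7 104.9] 20.7 [[0.5389999747276306, -0.10859999805688858], [0.5760999917984009, -0.20679999887943268], [0.6740000247955322, -0.16979999840259552], [0.636900007724762, -0.07159999758005142]]
0.051 [ 0.6062 -0.1389] [104.6 104.8] 20.7 [[0.5388000011444092, -0.10840000212192535], [0.5758000016212463, -0.20640000700950623], [0.6736999750137329, -0.16949999332427979], [0.6366000175476074, -0.0714000016450882]]
0.045 [ 0.6411 -0.2186] [102.5  15.6] 3.26 [[0.5895000100135803, -0.21369999647140503], [0.590399980545044, -0.22930000722408295], [0.6927000284194946, -0.22339999675750732], [0.6917999982833862, -0.2078000009059906]]
0.05 [ 0.6395 -0.2169] [101.9  15.5] 3.26 [[0.5881999731063843, -0.21199999749660492], [0.5891000032424927, -0.22750000655651093], [0.6908000111579895, -0.22169999778270721], [0.6898999810218811, -0.2062000036239624]]
0.051 [ 
[... 1312 characters left out ...]
359 -0.1689] [ 15.8 151.5] 9.26 [[0.7159000039100647, -0.09539999812841415], [0.7402999997138977, -0.24500000476837158], [0.7559000253677368, -0.24240000545978546], [0.7315000295639038, -0.09290000051259995]]
L 3.16 [ 0.6116 -0.036 ] [ 0.6954 -0.0314] [ 0.5296 -0.0403]
N -86.78 [ 0.5175 -0.1797] [ 0.511 -0.068] [ 0.5212 -0.2445]
F -86.8 [ 0.7353 -0.1528] [ 0.7291 -0.0418] [ 0.7395 -0.2268]
top [0.4504 0.268 ] [12.2 94.9] -19.74
scene [0.4543 0.2738] [20.5 98.9] -20.32
rack [[0.596 0.341 0.07 ]]
beaker [[0.36  0.132 0.004]]
vialA [[0.403 0.065 0.075]]
vialB [[0.69  0.177 0.071]]
bottle [[0.733 0.245 0.129]]
dish [[ 0.327 -0.229  0.006]]
foot [[0.514 0.244 0.035]]
pinkend [[0.588 0.091 0.012]]
```

```bash
python3 -m handwheel '[0,0,0,0,0,8.2, 0,0,0,0,0,8.2, 0,0,0,0,0,8.2, 0,0,0,0,0,8.2, 0,0,0,0,0,8.2, 0,0,0,0,0,0]' 0.4 60; python3 -c "
from h import *
toolgo([.451,.269,.12],-19.9)"
```

```text
t: 0.7
tool_pos: [0.2252, -0.5826, 0.2306]
tool_rot: [-3.094, 0.541, 0.001]
contact_force: [-0.2, -0.2, 0.2]
opening: 0.0515
tcp [ 0.2252 -0.5826  0.2306] yaw -19.85 tilt [-0.     0.001 -1.   ] t 0.7 F [-0.2  -0.18  0.2 ] op 0.05152279804403812
shift now-axes [-0.0768 -0.8776  0.1115] turn z deg 0.05
shift in final axes [-0.0776 -0.8776  0.1106]
```

```bash
python3 -m handwheel '[0,-0.04,0,0,0,0, 0,-0.04,0,0,0,0, 0,-0.04,0,0,0,0, 0,-0.04,0,0,0,0, 0,-0.04,0,0,0,0, 0,-0.04,0,0,0,0, 0,-0.04,0,0,0,0, 0,-0.04,0,0,0,0, 0,-0.04,0,0,0,0, 0,-0.04,0,0,0,0, 0,-0.04,0,0,0,0, 0,-0.04,0,0,0,0, 0,-0.04,0,0,0,0, 0,-0.04,0,0,0,0, 0,-0.04,0,0,0,0, 0,-0.04,0,0,0,0, 0,-0.04,0,0,0,0, 0,-0.04,0,0,0,0, 0,-0.04,0,0,0,0, 0,-0.04,0,0,0,0]'; python3 -m handwheel '[-0.03,-0.03,0,0,0,0, -0.03,-0.03,0,0,0,0, -0.017,-0.017,0,0,0,0, 0,0,0,0,0,0, 0,0,0,0,0,0]'; python3 -c "
from h import *
toolgo([.451,.269,.051],-19.9)"
```

```text
t: 2.7
tool_pos: [0.4973, 0.1712, 0.2311]
tool_rot: [3.095, -0.536, -0.0]
contact_force: [0.8, -0.8, -0.4]
opening: 0.0513
t: 3.2
tool_pos: [0.4508, 0.268, 0.2311]
tool_rot: [3.095, -0.537, -0.0]
contact_force: [-0.4, 0.8, 0.1]
opening: 0.0515
tcp [0.4508 0.268  0.2311] yaw -19.7 tilt [-0.    -0.001 -1.   ] t 3.2 F [-0.36  0.85  0.13] op 0.051451126572010626
shift now-axes [-0.0002 -0.0012  0.1801] turn z deg 0.2
shift in final axes [-1.000e-04 -1.000e-03  1.801e-01]
```

```bash
python3 -m handwheel '[0,-0.001,0.03,0,0,0.2, 0,0,0.03,0,0,0, 0,0,0.03,0,0,0, 0,0,0.03,0,0,0, 0,0,0.02,0,0,0, 0,0,0.02,0,0,0, 0,0,0.02,0,0,0, 0,0,0,0,0,0, 0,0,0,0,0,0, 0,0,0,0,0,0]'; python3 - <<'E'
from h import *
a,_=grab("top","t1"); b,_=grab("scene","s1")
A=cv2.resize(a[170:250,150:235],(400,376)); B=cv2.resize(b[170:240,290:365],(400,376)); cv2.imwrite("pics/g1.png",np.hstack([A,B])[:,:,::-1])
toolgo([.451,.269,.051],-19.9)
E
```

```text
t: 4.2
tool_pos: [0.4526, 0.2688, 0.0528]
tool_rot: [-3.092, 0.548, -0.003]
contact_force: [-0.0, 0.2, 0.1]
opening: 0.0511
tcp [0.4525 0.2691 0.0529] yaw -20.08 tilt [ 0.003  0.001 -1.   ] t 4.3 F [-0.19  0.67 -1.34] op 0.05096094932664259
shift now-axes [-0.0014  0.0006  0.0019] turn z deg -0.18
shift in final axes [-0.0014  0.0006  0.0019]
```

View pics/g1.png

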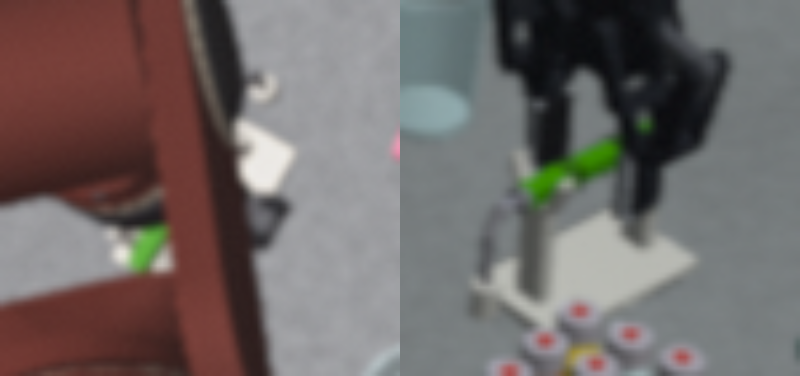

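The near finger at (640,190) and the far one at (555,120) straddle the bar, with their midpoint on the handle centre. I close now.

```bash
python3 -m handwheel '[-0.001,0,0.001,0,0,0, 0,0,0,0,0,0, 0,0,0,0,0,0, 0,0,0,0,0,0, 0,0,0,0,0,0, 0,0,0,0,0,0, 0,0,0,0,0,0, 0,0,0,0,0,0]' 1 60;  python3 -c "
from h import *
toolgo([.451,.269,.051],-19.9)"
```

```text
t: 5.1
tool_pos: [0.4506, 0.2695, 0.0507]
tool_rot: [-3.093, 0.547, -0.0]
contact_force: [-0.7, 0.2, 4.8]
opening: 0.0112
tcp [0.4506 0.2695 0.0507] yaw -20.07 tilt [ 0.  0. -1.] t 5.1 F [-0.72  0.16  4.81] op 0.011175354346337877
shift now-axes [ 0.0006  0.0003 -0.0003] turn z deg -0.17
shift in final axes [ 0.0006  0.0003 -0.0003]
```

```bash
python3 -m handwheel '[0,0,-0.01,0,0,0, 0,0,-0.02,0,0,0, 0,0,-0.03,0,0,0, 0,0,-0.03,0,0,0, 0,0,-0.03,0,0,0, 0,0,-0.03,0,0,0, 0,0,-0.02,0,0,0, 0,0,0,0,0,0, 0,0,0,0,0,0]';  python3 -c "
from h import *
c=np.radians(3.18); ex=np.array([np.cos(c),np.sin(c)]); ey=np.array([-ex[1],ex[0]])
# foot target stage coords (abs sx,sy): start left of plate -x edge
for nm,s in dict(preA=(.515,-.165)).items():
    f=s[0]*ex+s[1]*ey; yaw=-30
    u=np.array([np.cos(np.radians(yaw)),np.sin(np.radians(yaw))]); print(nm,f, f-.068*u); toolgo([*(f-.068*u),.22],yaw)"
```

```text
t: 6.0
tool_pos: [0.4501, 0.2691, 0.2198]
tool_rot: [3.093, -0.547, -0.0]
contact_force: [0.3, 0.1, -0.5]
opening: 0.0111
preA [ 0.52336004 -0.13617735] [ 0.46447031 -0.10217735]
tcp [0.4501 0.2691 0.2198] yaw -20.07 tilt [-0. -0. -1.] t 6.0 F [ 0.27  0.13 -0.49] op 0.011054262748778566
shift now-axes [ 1.409e-01  3.438e-01 -2.000e-04] turn z deg 9.93
shift in final axes [ 1.981e-01  3.144e-01 -2.000e-04]
```

```bash
python3 -m handwheel '[0,0,0,0,0,-7.75, 0,0,0,0,0,-7.75, 0,0,0,0,0,-7.75, 0,0,0,0,0,0]'; cat >> h.py <<'E'
YAW=3.18; c_=np.radians(YAW); ex=np.array([np.cos(c_),np.sin(c_)]); ey=np.array([-ex[1],ex[0]])
def footgo(sx,sy,z):
    f=sx*ex+sy*ey-.068*ex; toolgo([*f,z+.039],YAW)
E
python3 -c "
from h import *
footgo(.515,-.165,.10)"
```

```text
t: 6.4
tool_pos: [0.4492, 0.2687, 0.2176]
tool_rot: [3.139, 0.087, -0.006]
contact_force: [-0.5, 0.2, -0.5]
opening: 0.011
tcp [0.4492 0.2687 0.2176] yaw 3.16 tilt [-0.004 -0.002 -1.   ] t 6.4 F [-0.52  0.18 -0.51] op 0.010988176148932178
shift now-axes [-0.016   0.4083  0.0793] turn z deg -0.02
shift in final axes [-0.0164  0.4084  0.0786]
```

```bash
python3 -m handwheel '[0,0.034,0,0,0,0, 0,0.034,0,0,0,0, 0,0.034,0,0,0,0, 0,0.034,0,0,0,0, 0,0.034,0,0,0,0, 0,0.034,0,0,0,0, -0.0025,0.034,0,0,0,0, -0.0025,0.034,0,0,0,0, -0.0025,0.034,0,0,0,0, -0.0025,0.034,0,0,0,0, -0.0025,0.034,0.01,0,0,0, -0.0025,0.034,0.02,0,0,0, 0,0,0.02,0,0,0, 0,0,0.02,0,0,0, 0,0,0.01,0,0,0, 0,0,0,0,0,0, 0,0,0,0,0,0]'; python3 - <<'E'
from h import *
footgo(.515,-.165,.10)
a,_=grab("top","t2"); b,_=grab("scene","s2")
A=cv2.resize(a[110:230,290:410],(400,400)); B=cv2.resize(b[130:240,70:220],(400,293)); B=np.vstack([B,np.zeros((107,400,3),np.uint8)]); cv2.imwrite("pics/g2.png",np.hstack([A,B])[:,:,::-1])
E
```

```text
t: 8.1
tool_pos: [0.4581, -0.1387, 0.1404]
tool_rot: [-3.14, -0.086, 0.0]
contact_force: [0.4, 0.5, -0.5]
opening: 0.0111
tcp [ 0.4581 -0.1387  0.1404] yaw 3.15 tilt [-0.  0. -1.] t 8.1 F [ 0.35  0.46 -0.53] op 0.0111207017029008
shift now-axes [-0.0027  0.0011  0.0014] turn z deg -0.03
shift in final axes [-0.0027  0.0011  0.0014]
```

View pics/g2.png

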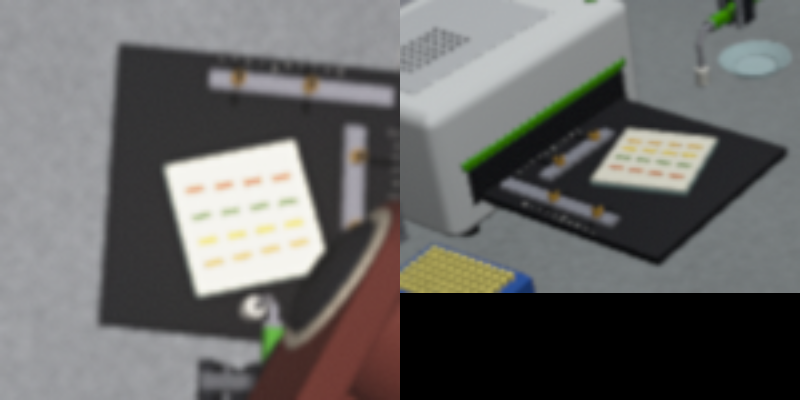

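```bash
python3 - <<'E'
from h import *
d=np.load("t2.npz"); im=d["im"]
P=onplane("top",[(290+252*.3,110+306*.3)],.112)[0]; print(P,"stage",P[:2]@ex,P[:2]@ey)
b=np.load("s2.npz")["im"]; print(onplane("scene",[(70+700*.375-150,130+75*.375)],.11))
h=cv2.cvtColor(im,cv2.COLOR_RGB2HSV)
for c in cont(im,(355,193,20,18),140,None,3): 
    q=rect(onplane("top",c,.112)); print(q[:3],q[0]@ex,q[0]@ey)
E
```

```text
[ 0.52707564 -0.13492015  0.112     ] stage 0.5187796243517973 -0.16395085277175528
[[ 0.52430165 -0.13708244  0.11      ]]
(array([ 0.52011096, -0.14866742]), array([21.7765255 ,  7.98919773]), np.float32(15.225769)) 0.5110630644068398 -0.17729060466732488
(array([ 0.52678229, -0.13488936]), array([15.09650803, 14.41264248]), np.float32(-44.22246)) 0.5184884276058028 -0.16390383768403985
(array([ 0.54235431, -0.13087076]), array([11.30365086, 46.25485611]), np.float32(9.07592)) 0.5342593948593256 -0.1607552515431909
```

```bash
python3 -m handwheel '[0,0,0.015,0,0,0, 0,0,0.015,0,0,0, 0,0,0.014,0,0,0, 0,0,0.01,0,0,0, 0,0,0,0,0,0, 0,0,0,0,0,0]'; python3 -m handwheel '[0.003,0,0,0,0,0, 0.003,0,0,0,0,0, 0.003,0,0,0,0,0, 0.003,0,0,0,0,0, 0.002,0,0,0,0,0, 0.002,0,0,0,0,0, 0.002,0,0,0,0,0, 0.002,0,0,0,0,0, 0.002,0,0,0,0,0, 0.002,0,0,0,0,0, 0.002,0,0,0,0,0, 0.002,0,0,0,0,0, 0.002,0,0,0,0,0, 0.002,0,0,0,0,0, 0.001,0,0,0,0,0, 0,0,0,0,0,0]'; cat >> h.py <<'E'
def status(tag,box=(325,125,85,80)):
    im,_=grab("top",tag); o=ctrl.get_obs()
    R=cv2.Rodrigues(np.array(o["tool_rot"]))[0]; f=o["tool_pos"][:2]+.068*R[:2,0]
    print("foot",np.round([f@ex,f@ey,o["tool_pos"][2]-.039],4),"F stage",np.round([o["contact_force"][:2]@ex,o["contact_force"][:2]@ey,o["contact_force"][2]],2),"t",o["t"])
    for c in cont(im,box,110,None,400):
        P=onplane("top",c,.051)[:,:2]; P=np.c_[P@ex,P@ey]
        q=rect(P); print("plate stage ctr",q[0].round(4),q[1].round(1),"ang",q[2].round(2),q[3].round(4).tolist())
    return im
E
python3 -c "
from h import *
im=status('t3'); save(im,'t3.png',4,(310,110,110,110))"
```

```text
t: 8.8
tool_pos: [0.4579, -0.1389, 0.086]
tool_rot: [-3.14, -0.087, 0.001]
contact_force: [0.8, -0.3, -1.0]
opening: 0.0109
t: 10.4
tool_pos: [0.4912, -0.1371, 0.0864]
tool_rot: [3.14, 0.087, 0.0]
contact_force: [0.0, 0.1, -1.1]
opening: 0.0109
foot [ 0.5508 -0.1642  0.0474] F stage [ 0.08 -0.07  0.19] t 10.45
plate stage ctr [ 0.6052 -0.1864] [126.3 124.7] ang 14.98 [[0.527999997138977, -0.14249999821186066], [0.5602999925613403, -0.2630000114440918], [0.6822999715805054, -0.23029999434947968], [0.6499999761581421, -0.10980000346899033]]
```

View pics/t3.png

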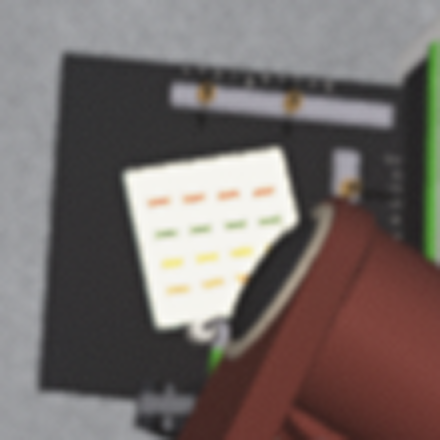

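```bash
cat >> h.py <<'E'
def edges(im,lo_x=.59,name="top",box=(325,125,85,80)):
    "far and left plate edges, stage coords"
    for c in cont(im,box,110,None,400):
        P=onplane(name,c,.051)[:,:2]; P=np.c_[P@ex,P@ey]; P=P[P[:,0]<.6935+.0]
        cx=P[:,1].max(); out=[]
        L=[];F=[]
        for a in np.arange(lo_x,.64,.002):
            b=P[abs(P[:,0]-a)<.001]; 
            if len(b): L.append(b[b[:,1].argmax()])
        for a in np.arange(-.215,cx-.03,.002):
            b=P[abs(P[:,1]-a)<.001]
            if len(b): F.append(b[b[:,0].argmax()])
        for nm,E in(("left",L),("far",F)):
            l=cv2.fitLine(np.array(E,np.float32),cv2.DIST_HUBER,0,.001,.001).ravel(); a=np.degrees(np.arctan2(l[1],l[0])); a=(a+45)%90-45
            print(nm,"ang",a.round(2),"mid",l[2:].round(4),"n",len(E),E[0].round(4),E[-1].round(4))
E
python3 -c "
from h import *
for t in('top0','t3'): edges(np.load(t+'.npz')['im'])"
```

```text
left ang 16.38 mid [ 0.6095 -0.1141] n 26 [ 0.5908 -0.1199] [ 0.639  -0.1309]
far ang 17.42 mid [ 0.6511 -0.169 ] n 39 [ 0.6386 -0.214 ] [ 0.6419 -0.1398]
left ang 14.96 mid [ 0.6093 -0.121 ] n 26 [ 0.5908 -0.1261] [ 0.6407 -0.1126]
far ang 14.84 mid [ 0.6672 -0.1758] n 37 [ 0.6661 -0.214 ] [ 0.6587 -0.1437]
```

```bash
python3 -m handwheel '[-0.004,0,0,0,0,0, -0.004,0,0,0,0,0, 0,-0.006,0,0,0,0, 0,-0.006,0,0,0,0, 0,-0.006,0,0,0,0, 0,0,0,0,0,0]';python3 -m handwheel '[0.002,0,0,0,0,0, 0.002,0,0,0,0,0, 0.002,0,0,0,0,0, 0.002,0,0,0,0,0, 0.002,0,0,0,0,0, 0.002,0,0,0,0,0, 0.002,0,0,0,0,0, 0.002,0,0,0,0,0, 0.002,0,0,0,0,0, 0.002,0,0,0,0,0, 0.001,0,0,0,0,0, 0,0,0,0,0,0]'; python3 -c "
from h import *
edges(status('t4'),.60)"
```

```text
t: 11.05
tool_pos: [0.4819, -0.1186, 0.0863]
tool_rot: [-3.14, -0.089, 0.0]
contact_force: [-1.7, 0.5, -0.8]
opening: 0.0109
t: 12.25
tool_pos: [0.5032, -0.1184, 0.0864]
tool_rot: [3.14, 0.087, 0.001]
contact_force: [0.2, -0.2, -0.3]
opening: 0.0104
foot [ 0.5638 -0.1462  0.0474] F stage [ 0.47  0.31 -0.96] t 12.3
plate stage ctr [ 0.6188 -0.1773] [118.3 104.6] ang 6.73 [[0.5540000200271606, -0.13230000436306], [0.5662999749183655, -0.2361000031232834], [0.6837000250816345, -0.2222999930381775], [0.6714000105857849, -0.11840000003576279]]
left ang 7.11 mid [ 0.6178 -0.1254] n 21 [ 0.6009 -0.1277] [ 0.6408 -0.1226]
far ang 7.01 mid [ 0.6791 -0.1863] n 33 [ 0.6828 -0.216 ] [ 0.6753 -0.1517]
```

```bash
python3 -m handwheel '[0.002,0,0,0,0,0, 0.002,0,0,0,0,0, 0.002,0,0,0,0,0, 0.002,0,0,0,0,0, 0.001,0,0,0,0,0, 0,0,0,0,0,0]'; python3 -c "
from h import *
edges(status('t5'),.60)"
```

```text
t: 12.9
tool_pos: [0.5122, -0.1179, 0.0863]
tool_rot: [3.14, 0.087, 0.0]
contact_force: [-0.4, 0.1, -1.2]
opening: 0.0108
foot [ 0.5728 -0.1461  0.0474] F stage [-0.14 -0.19 -0.24] t 12.95
plate stage ctr [ 0.6274 -0.1792] [115.3 104.4] ang 3.65 [[0.5666000247001648, -0.13079999387264252], [0.573199987411499, -0.23499999940395355], [0.6883000135421753, -0.22769999504089355], [0.6815999746322632, -0.1234000027179718]]
left ang 3.16 mid [ 0.6249 -0.1273] n 21 [ 0.601  -0.1286] [ 0.6408 -0.1264]
far ang 3.35 mid [ 0.685 -0.184] n 31 [ 0.6871 -0.2158] [ 0.6836 -0.1545]
```

```bash
python3 -m handwheel '[-0.003,0,0,0,0,0, -0.003,0,0,0,0,0, 0,-0.01,0,0,0,0, 0,-0.01,0,0,0,0, 0,-0.01,0,0,0,0, 0,-0.011,0,0,0,0, 0.015,0,0,0,0,0, 0.02,0,0,0,0,0, 0.02,0,0,0,0,0, 0.017,0,0,0,0,0, 0,0,0,0,0,0, 0,0,0,0,0,0]';python3 -m handwheel '[0,0.003,0,0,0,0, 0,0.003,0,0,0,0, 0,0.003,0,0,0,0, 0,0.002,0,0,0,0, 0,0.002,0,0,0,0, 0,0.002,0,0,0,0, 0,0.002,0,0,0,0, 0,0.002,0,0,0,0, 0,0.002,0,0,0,0, 0,0.002,0,0,0,0, 0,0.002,0,0,0,0, 0,0.002,0,0,0,0, 0,0.001,0,0,0,0, 0,0,0,0,0,0]'; python3 -c "
from h import *
im=status('t6'); save(im,'t6.png',4,(310,110,110,110))
edges(im,.59)
b,_=grab('scene','s6')"
```

```text
t: 14.15
tool_pos: [0.5752, -0.0726, 0.086]
tool_rot: [-3.14, -0.089, 0.002]
contact_force: [-0.6, -0.2, -1.6]
opening: 0.0107
t: 15.55
tool_pos: [0.5771, -0.1015, 0.0863]
tool_rot: [3.14, 0.087, 0.0]
contact_force: [-0.2, 0.8, -0.9]
opening: 0.011
foot [ 0.6386 -0.1333  0.0473] F stage [-0.86  0.19 -0.33] t 15.6
```

View pics/t6.png

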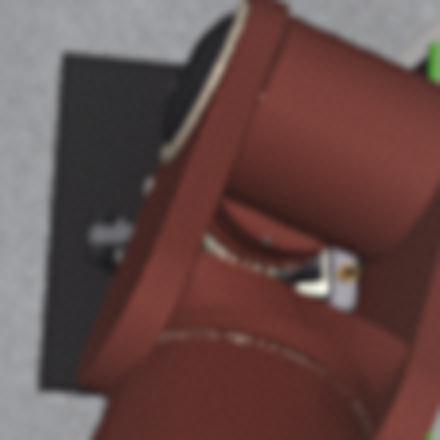

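```bash
python3 - <<'E'
from h import *
for t in("scene0","s6"):
    im=np.load(t+".npz")["im"]
    if t=="s6": save(im,"s6.png",5,(90,140,130,90))
    # predicted snug corners for reference
    print(proj("scene",[[*(a*ex+b*ey),.051] for a,b in((.6974,-.2459),(.6974,-.1459),(.5974,-.1459),(.5974,-.2459))]).round(1).tolist())
E
```

```text
[[119.7, 200.0], [149.2, 210.3], [172.7, 191.7], [144.0, 182.5]]
[[119.7, 200.0], [149.2, 210.3], [172.7, 191.7], [144.0, 182.5]]
```

View pics/s6.png

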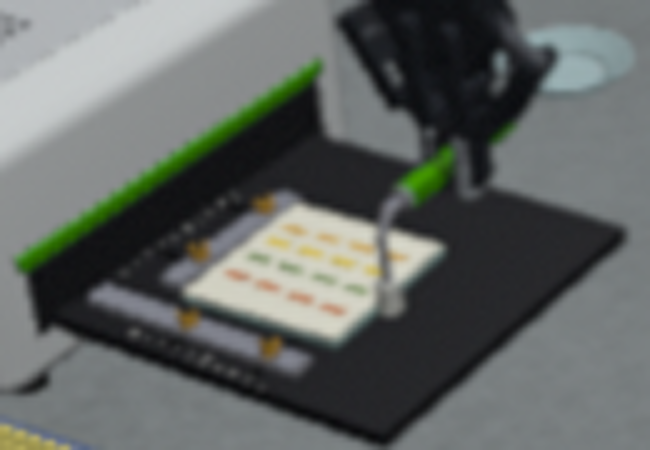

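The plate's right edge is close to the right stop and its far edge (185,290)-(340,335) still stands off the far stop. The foot, at (390,300), is on the left edge.

```bash
cat >> h.py <<'E'
def sedges(im):
    "scene view plate (top face) in stage coords, plus bar inner-ish edges"
    for c in cont(im,(100,165,90,60),150,None,200):
        P=onplane("scene",c,.051)[:,:2]; P=np.c_[P@ex,P@ey]*1000
        h=cv2.approxPolyDP(P.astype(np.float32).reshape(-1,1,2),6,True)[:,0]; print("poly",h.round(0).tolist())
        lo=P[:,1].min(); hi=P[:,1].max()
        F=[];Rr=[]
        for a in np.arange(lo+15,hi-15,2):
            b=P[abs(P[:,1]-a)<1]
            if len(b): F.append(b[b[:,0].argmax()])
        for a in np.arange(P[:,0].min()+15,P[:,0].max()-15,2):
            b=P[abs(P[:,0]-a)<1]
            if len(b): Rr.append(b[b[:,1].argmin()])
        for nm,E in(("far",F),("right",Rr)):
            l=cv2.fitLine(np.array(E,np.float32),cv2.DIST_HUBER,0,.01,.01).ravel(); a=np.degrees(np.arctan2(l[1],l[0])); a=(a+45)%90-45
            print(nm,"ang",a.round(2),"mid",l[2:].round(1))
E
python3 - <<'E'
from h import *
sedges(np.load("scene0.npz")["im"]); sedges(np.load("s6.npz")["im"])
E
```

```text
poly [[565.0, -232.0], [656.0, -204.0], [628.0, -111.0], [537.0, -141.0]]
far ang 16.83 mid [ 646.7 -167.3]
right ang 16.74 mid [ 601.2 -221.9]
poly [[583.0, -242.0], [680.0, -236.0], [676.0, -138.0], [640.0, -141.0], [583.0, -184.0]]
far ang 1.72 mid [ 680.2 -189.7]
right ang 2.96 mid [ 631.3 -241.1]
```

```bash
python3 -m handwheel '[0,-0.006,0,0,0,0, 0,-0.006,0,0,0,0, -0.02,0,0,0,0,0, -0.02,0,0,0,0,0, -0.02,0,0,0,0,0, -0.018,0,0,0,0,0, 0,0.016,0,0,0,0, 0,0.02,0,0,0,0, 0,0.016,0,0,0,0, 0,0.012,0,0,0,0, 0,0,0,0,0,0, 0,0,0,0,0,0]';python3 -m handwheel '[0.003,0,0,0,0,0, 0.003,0,0,0,0,0, 0.003,0,0,0,0,0, 0.002,0,0,0,0,0, 0.002,0,0,0,0,0, 0.002,0,0,0,0,0, 0.002,0,0,0,0,0, 0.002,0,0,0,0,0, 0.002,0,0,0,0,0, 0.002,0,0,0,0,0, 0.001,0,0,0,0,0, 0,0,0,0,0,0]'; python3 -c "
from h import *
im=status('t7'); edges(im,.62)
b,_=grab('scene','s7'); sedges(b); o=ctrl.get_obs(); print(o['contact_force'],o['wrist_torque'])"
```

```text
t: 16.85
tool_pos: [0.5022, -0.1576, 0.0861]
tool_rot: [-3.14, -0.086, 0.001]
contact_force: [0.4, 0.5, -0.8]
opening: 0.0108
t: 18.05
tool_pos: [0.5263, -0.1562, 0.0863]
tool_rot: [3.14, 0.087, 0.0]
contact_force: [-0.3, -0.4, -0.2]
opening: 0.0109
foot [ 0.5847 -0.1852  0.0473] F stage [-0.5   0.08 -0.07] t 18.1
plate stage ctr [ 0.6401 -0.2083] [142.9 142.4] ang -0.42 [[0.5684000253677368, -0.2791999876499176], [0.7107999920845032, -0.2802000045776367], [0.711899995803833, -0.13740000128746033], [0.5694000124931335, -0.1362999975681305]]
left ang 0.4 mid [ 0.6317 -0.1391] n 11 [ 0.6208 -0.1397] [ 0.6408 -0.139 ]
far ang 15.72 mid [ 0.5866 -0.1931] n 24 [ 0.612  -0.2159] [ 0.5893 -0.1699]
poly [[594.0, -243.0], [690.0, -237.0], [688.0, -139.0], [593.0, -142.0]]
far ang 0.93 mid [ 690.4 -180.6]
right ang 2.63 mid [ 639.8 -241.9]
[ 0.06055582 -0.00965621 -0.67564388] [-0.02928923  0.03387188  0.03924437]
```

```bash
cat >> h.py <<'E'
def force(n=8):
    F=[];W=[];C=[]
    for i in range(n):
        optics.get_image("top"); o=ctrl.get_obs(); F.append(o["contact_force"]);W.append(o["wrist_torque"])
    F=np.array(F); f=F.mean(0); R=cv2.Rodrigues(np.array(o["tool_rot"]))[0]; p=o["tool_pos"][:2]+.068*R[:2,0]
    print("Fstage",np.round([f[:2]@ex,f[:2]@ey],2),"sd",F.std(0).round(2),"W",np.mean(W,0).round(3),"foot",np.round([p@ex,p@ey],4),"t",o["t"])
E
python3 -c "from h import *; force(6)"; python3 -m handwheel '[0.001,0,0,0,0,0, 0.001,0,0,0,0,0, 0.001,0,0,0,0,0, 0,0,0,0,0,0]' >/dev/null;python3 -c "from h import *; force(6)"; python3 -m handwheel '[0.0005,0,0,0,0,0, 0.0005,0,0,0,0,0]' | sed -n 4p;python3 -c "from h import *; force(6)"
```

```text
Fstage [ 0.18 -0.13] sd [0.54 0.73 0.47] W [-0.02   0.027  0.012] foot [ 0.5847 -0.1851] t 18.45
Fstage [-0.32  0.09] sd [0.21 0.28 0.14] W [-0.008  0.066  0.015] foot [ 0.5877 -0.1851] t 19.15
contact_force: [-1.9, -0.0, 1.0]
Fstage [-2.24  0.57] sd [0.36 0.36 0.34] W [0.049 0.347 0.04 ] foot [ 0.5884 -0.185 ] t 19.65
```

```bash
python3 -m handwheel '[-0.002,0,0,0,0,0, -0.008,0,0,0,0,0, -0.01,0,0,0,0,0, 0,-0.015,0,0,0,0, 0,-0.02,0,0,0,0, 0,-0.02,0,0,0,0, 0,-0.012,0,0,0,0, 0.015,0,0,0,0,0, 0.02,0,0,0,0,0, 0.02,0,0,0,0,0, 0.017,0,0,0,0,0, 0,0,0,0,0,0, 0,0,0,0,0,0]'; python3 -c "
from h import *
b,_=grab('scene','s8'); sedges(b); force(4)"
```

```text
t: 20.95
tool_pos: [0.5779, -0.0858, 0.0861]
tool_rot: [-3.14, -0.088, 0.001]
contact_force: [-0.4, -0.7, -1.9]
opening: 0.0105
poly [[595.0, -242.0], [695.0, -237.0], [692.0, -140.0], [628.0, -140.0], [622.0, -125.0], [620.0, -139.0], [594.0, -162.0]]
far ang 0.7 mid [ 694.2 -184.3]
right ang 1.69 mid [ 650.5 -241.8]
Fstage [-0.12 -0.01] sd [0.55 0.19 0.47] W [-0.009  0.018 -0.014] foot [ 0.6399 -0.1181] t 21.2
```

```bash
python3 -m handwheel '[0,0.003,0,0,0,0, 0,0.003,0,0,0,0, 0,0.003,0,0,0,0, 0,0.002,0,0,0,0, 0,0.002,0,0,0,0, 0,0.001,0,0,0,0, 0,0.001,0,0,0,0, 0,0.001,0,0,0,0, 0,0,0,0,0,0]'>/dev/null; python3 -c "from h import *; force(4)";  python3 -m handwheel '[0,0.001,0,0,0,0, 0,0.001,0,0,0,0, 0,0,0,0,0,0]' >/dev/null;python3 -c "from h import *; force(4)"; python3 -m handwheel '[0,0.0005,0,0,0,0, 0,0.0005,0,0,0,0]' | sed -n 4p;python3 -c "from h import *; force(4)"
```

```text
Fstage [-0.56  0.66] sd [0.55 0.52 0.63] W [-0.001  0.037 -0.003] foot [ 0.6406 -0.134 ] t 22.3
Fstage [0.52 0.85] sd [0.39 0.47 0.39] W [0.096 0.046 0.036] foot [ 0.6406 -0.1361] t 22.8
contact_force: [-0.1, 0.2, -0.7]
Fstage [0.52 0.49] sd [0.43 0.51 0.42] W [0.085 0.021 0.029] foot [ 0.6406 -0.1371] t 23.2
```

Sliding (W_x about 0.09). I carry on in half-millimetre steps.

```bash
python3 -m handwheel '[0,0.0005,0,0,0,0, 0,0.0005,0,0,0,0]' | sed -n 4p;python3 -c "from h import *; force(4)"; python3 -m handwheel '[0,0.0005,0,0,0,0, 0,0,0,0,0,0]' | sed -n 4p;python3 -c "from h import *; force(4)
b,_=grab('scene','s9'); sedges(b)"
```

```text
contact_force: [-0.2, 1.2, -0.5]
Fstage [0.02 1.5 ] sd [0.25 0.67 0.33] W [ 0.264 -0.008  0.073] foot [ 0.6406 -0.138 ] t 23.6
contact_force: [0.3, 2.6, -0.9]
Fstage [0.96 2.38] sd [0.23 0.4  0.21] W [ 0.454 -0.07   0.14 ] foot [ 0.6406 -0.1385] t 24.0
poly [[595.0, -245.0], [693.0, -241.0], [692.0, -142.0], [646.0, -143.0], [597.0, -180.0]]
far ang 0.9 mid [ 694.3 -192.8]
right ang 2.05 mid [ 654.7 -245.7]
```

```bash
python3 -m handwheel '[0,-0.002,0,0,0,0, 0,-0.010,0,0,0,0, -0.02,0,0,0,0,0, -0.02,0,0,0,0,0, -0.02,0,0,0,0,0, -0.017,0,0,0,0,0, 0,0.016,0,0,0,0, 0,0.02,0,0,0,0, 0,0.018,0,0,0,0, 0,0.012,0,0,0,0, 0.007,0,0,0,0,0, 0.007,0,0,0,0,0, 0.005,0,0,0,0,0, 0.002,0,0,0,0,0, 0,0,0,0,0,0]' >/dev/null; python3 -c "from h import *; force(3)";  python3 -m handwheel '[0.001,0,0,0,0,0, 0.001,0,0,0,0,0, 0,0,0,0,0,0]' >/dev/null;python3 -c "from h import *; force(4)"; python3 -m handwheel '[0.0005,0,0,0,0,0, 0,0,0,0,0,0]' >/dev/null;python3 -c "from h import *; force(4)"
```

```text
Fstage [-0.01 -0.11] sd [0.3  0.23 0.54] W [-0.006  0.003 -0.001] foot [ 0.5845 -0.1923] t 25.7
Fstage [-0.23 -0.26] sd [0.23 0.3  0.24] W [-0.039  0.023  0.001] foot [ 0.5866 -0.1926] t 26.2
Fstage [-0.    0.39] sd [0.23 0.54 0.09] W [-0.016 -0.001 -0.014] foot [ 0.5871 -0.1926] t 26.6
```

```bash
python3 -m handwheel '[0.0005,0,0,0,0,0, 0,0,0,0,0,0]' >/dev/null;python3 -c "from h import *; force(4)";python3 -m handwheel '[0.0005,0,0,0,0,0, 0,0,0,0,0,0]' >/dev/null;python3 -c "from h import *; force(4)"; python3 -m handwheel '[0.0003,0,0,0,0,0, 0,0,0,0,0,0]' >/dev/null;python3 -c "from h import *; force(4)"
```

```text
Fstage [0.16 0.09] sd [0.76 0.48 0.55] W [ 0.035  0.041 -0.025] foot [ 0.5876 -0.1926] t 27.0
Fstage [ 0.48 -0.11] sd [0.61 0.35 0.3 ] W [ 0.018  0.004 -0.003] foot [ 0.5881 -0.1926] t 27.4
Fstage [-0.27  0.28] sd [0.27 0.44 0.22] W [-0.028  0.098 -0.024] foot [ 0.5883 -0.1926] t 27.8
```

```bash
python3 -m handwheel '[0.0003,0,0,0,0,0, 0,0,0,0,0,0]' >/dev/null;python3 -c "from h import *; force(4)";python3 -m handwheel '[0.0003,0,0,0,0,0, 0,0,0,0,0,0]' >/dev/null;python3 -c "from h import *; force(4)"
```

```text
Fstage [-1.75 -0.14] sd [0.32 0.51 0.26] W [0.002 0.244 0.02 ] foot [ 0.5886 -0.1926] t 28.2
Fstage [-2.17  0.69] sd [0.61 0.84 0.36] W [ 0.042  0.422 -0.009] foot [ 0.5888 -0.1925] t 28.6
```

```bash
python3 -m handwheel '[-0.002,0,0,0,0,0, -0.008,0,0,0,0,0, -0.01,0,0,0,0,0, 0,-0.015,0,0,0,0, 0,-0.02,0,0,0,0, 0,-0.02,0,0,0,0, 0,-0.013,0,0,0,0, 0.015,0,0,0,0,0, 0.02,0,0,0,0,0, 0.02,0,0,0,0,0, 0.017,0,0,0,0,0, 0,0.005,0,0,0,0, 0,0.004,0,0,0,0, 0,0.001,0,0,0,0, 0,0,0,0,0,0]' >/dev/null;  python3 -c "from h import *; force(3)";python3 -m handwheel '[0,0.001,0,0,0,0, 0,0.0005,0,0,0,0, 0,0,0,0,0,0]' >/dev/null;python3 -c "from h import *; force(4)"
```

```text
Fstage [ 0.14 -0.13] sd [0.39 0.19 0.49] W [ 0.032  0.021 -0.004] foot [ 0.6406 -0.1346] t 30.25
Fstage [-0.26  0.35] sd [0.51 0.23 0.67] W [0.004 0.022 0.012] foot [ 0.641  -0.1361] t 30.75
```

```bash
python3 -m handwheel '[0,0.0005,0,0,0,0, 0,0,0,0,0,0]' >/dev/null;python3 -c "from h import *; force(4)"
```

```text
Fstage [0.27 0.58] sd [0.36 0.34 0.43] W [0.015 0.018 0.002] foot [ 0.641  -0.1366] t 31.15
```

```bash
python3 -m handwheel '[0,0.0005,0,0,0,0, 0,0.0005,0,0,0,0, 0,0,0,0,0,0]' >/dev/null;python3 -c "from h import *; force(4)";python3 -m handwheel '[0,0.0004,0,0,0,0, 0,0,0,0,0,0]' >/dev/null;python3 -c "from h import *; force(4)"
```

```text
Fstage [0.06 0.35] sd [0.27 0.38 0.25] W [ 0.052  0.001 -0.02 ] foot [ 0.641  -0.1376] t 31.65
Fstage [0.52 0.56] sd [0.5  0.77 0.25] W [0.142 0.031 0.032] foot [ 0.641  -0.1379] t 32.05
```

```bash
python3 -m handwheel '[0,0.0003,0,0,0,0, 0,0,0,0,0,0]' >/dev/null;python3 -c "from h import *; force(4)"
```

```text
Fstage [0.55 1.37] sd [0.11 0.49 0.68] W [0.269 0.024 0.099] foot [ 0.641  -0.1382] t 32.45
```

```bash
python3 -m handwheel '[0,-0.003,0,0,0,0, 0,-0.012,0,0,0,0, 0,-0.01,-0.02,0,0,0, 0,0,-0.03,0,0,0, 0,0,-0.03,0,0,0, 0,0,-0.03,0,0,0, 0,0,-0.03,0,0,0, -0.014,-0.034,0,0,0,0, -0.014,-0.034,0,0,0,0, -0.014,-0.034,0,0,0,0, -0.014,-0.034,0,0,0,0, -0.014,-0.034,0,0,0,0, -0.014,-0.034,0,0,0,0, 0,-0.034,0,0,0,0, 0,-0.034,0,0,0,0, 0,0,0,0,0,0, 0,0,0,0,0,0]'; python3 - <<'E'
from h import *
im,_=grab("top","t10"); b,_=grab("scene","s10"); sedges(b); toolgo([.4506,.2695,.12],-20.07)
for c in cont(im,(325,125,85,80),110,None,60):
    P=onplane("top",c,.051)[:,:2]; P=np.c_[P@ex,P@ey]; q=rect(P); print(q[0].round(4),q[1].round(1),q[2].round(2))
A=cv2.resize(im[120:200,330:410],(400,400),interpolation=cv2.INTER_CUBIC); B=cv2.resize(b[160:230,95:195],(400,280),interpolation=cv2.INTER_CUBIC); B=np.vstack([B,np.zeros((120,400,3),np.uint8)]); cv2.imwrite("pics/c10.png",np.hstack([A,B])[:,:,::-1])
E
```

```text
t: 34.15
tool_pos: [0.479, 0.1862, 0.2262]
tool_rot: [3.14, 0.09, -0.0]
contact_force: [0.4, -0.7, -1.0]
opening: 0.0107
poly [[596.0, -245.0], [693.0, -241.0], [693.0, -144.0], [596.0, -147.0]]
far ang 0.94 mid [ 693.7 -193.1]
right ang 1.57 mid [ 651.4 -245.5]
tcp [0.4794 0.1851 0.2262] yaw 3.15 tilt [-0. -0. -1.] t 34.25 F [-0.15 -0.72  0.14] op 0.010829149208597143
shift now-axes [-0.0241 -0.0859  0.1062] turn z deg 23.22
shift in final axes [-0.056  -0.0694  0.1062]
[ 0.6432 -0.2094] [141.1 135.8] -0.29
[ 0.7252 -0.2089] [ 16.1 152.8] 6.08
```

View pics/c10.png

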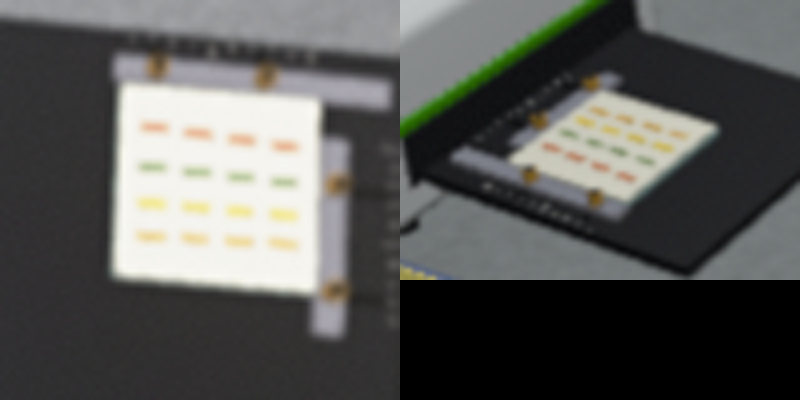

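The plate fills the corner flush along both bars in both views, with no dark gap. I quantify its angle, then return the pusher.

```bash
python3 -c "
from h import *
im=np.load('t10.npz')['im']; b=cont(im,(325,125,85,80),200,None,100)
for c in b:
    P=onplane('top',c,.051)[:,:2]; P=np.c_[P@ex,P@ey]; q=rect(P); print(q[0].round(4),q[1].round(1),q[2].round(2))
im=np.load('top0.npz')['im']
for c in cont(im,(325,125,85,80),200,None,100): print(rect(onplane('top',c,.051)[:,:2])[1])
"; python3 -m handwheel '[0,0,0,0,0,7.75, 0,0,0,0,0,7.75, 0,0,0,0,0,7.72, -0.018,-0.023,0,0,0,0, -0.018,-0.023,0,0,0,0, -0.02,-0.0234,0.02,0,0,0, 0,0,0.03,0,0,0, 0,0,0.02,0,0,0, 0,0,0,0,0,0, 0,0,0,0,0,0, 0,0,0,0,0,0]'; python3 -c "
from h import *
toolgo([.4506,.2695,.0507],-20.07); print(ctrl.get_obs()['q'])"
```

```text
[ 0.6461 -0.1947] [100.8 101. ] 1.19
[99.29813385 99.58239746]
t: 35.35
tool_pos: [0.4519, 0.2698, 0.1582]
tool_rot: [-3.092, 0.548, -0.004]
contact_force: [-1.0, -0.3, -0.2]
opening: 0.0112
tcp [0.4519 0.2698 0.1582] yaw -20.11 tilt [ 0.003  0.001 -1.   ] t 35.35 F [-0.96 -0.35 -0.17] op 0.0111663389173523
shift now-axes [-0.0014  0.0009  0.1075] turn z deg -0.04
shift in final axes [-0.0011  0.0007  0.1075]
[ 3.96738421e-01 -1.30290185e-01  1.91522257e+00 -7.39473270e-05
  1.35378758e+00  2.31855520e+00]
```

```bash
cat > ang.py <<'E'
from h import *
import sys
def scan(g,pts,d,thr,n=14):
    "subpixel crossing of thr along direction d (px) from each start"
    out=[]
    for p in pts:
        q=np.array(p,float)+np.arange(0,n,.1)[:,None]*np.array(d,float)
        v=cv2.remap(g,q[:,0].astype(np.float32)[None],q[:,1].astype(np.float32)[None],cv2.INTER_CUBIC)[0]
        i=np.argmax((v[1:]>thr)!=(v[:-1]>thr)); out.append(q[i])
    return np.array(out)
def line(nm,n,px,z):
    P=onplane(n,px,z)[:,:2]; P=np.c_[P@ex,P@ey]; l=cv2.fitLine(P.astype(np.float32),cv2.DIST_HUBER,0,.0003,.0003).ravel(); a=np.degrees(np.arctan2(l[1],l[0])); print(nm,"ang",((a+45)%90-45).round(2),"mid",l[2:].round(4),"rms",np.abs((P-l[2:])@[-l[1],l[0]]).mean().round(5))
g=cv2.cvtColor(np.load(sys.argv[1]+".npz")["im"],cv2.COLOR_RGB2GRAY).astype(np.float32)
def seg(a,b,k=30): return [((1-t)*np.array(a)+t*np.array(b)) for t in np.linspace(0,1,k)]
# plate left, near (dark->cream), far (cream->bar), right
line("left","top",scan(g,seg((348,141),(347,171)),(1,0),130),.051)
line("near","top",scan(g,seg((357,183),(387,185.5)),(0,-1),130),.051)
line("far ","top",scan(g,seg((357,145),(390,147.5)),(0,-1),205),.051)
line("right","top",scan(g,seg((387,150),(386,175)),(1,0),205),.051)
line("stageL","top",scan(g,seg((315,140),(313,195)),(1,0),90,20),.045)
line("stageN","top",scan(g,seg((335,200),(375,203)),(0,1),90,20),.045)
line("stageF","top",scan(g,seg((335,115),(400,119)),(0,1),90,20),.045)
line("rbar out","top",scan(g,seg((402,150),(400,180)),(-1,0),110),.05)
line("fbar out","top",scan(g,seg((357,125),(400,128)),(0,1),140),.05)
E
python3 ang.py t10
```

```text
left ang 0.8 mid [ 0.6506 -0.1423] rms 0.0001
near ang 0.67 mid [ 0.5941 -0.2077] rms 0.00011
far  ang 1.51 mid [ 0.6958 -0.1917] rms 0.00433
right ang 1.02 mid [ 0.641  -0.2446] rms 0.00058
stageL ang -0.07 mid [ 0.5807 -0.0697] rms 0.00019
stageN ang -0.0 mid [ 0.5069 -0.1613] rms 0.00017
stageF ang -0.05 mid [ 0.7256 -0.1637] rms 0.00032
rbar out ang 0.22 mid [ 0.6322 -0.2597] rms 0.0012
fbar out ang 4.51 mid [ 0.7253 -0.2073] rms 0.00548
```

The plate is still turned by about 0.75° relative to the stage and stops: left edge 0.80, near edge 0.67, stage edges within 0.07. That isn't snug yet. I go back and push off-centre: the near edge farther left, then the left edge farther ahead.

```bash
python3 -m handwheel '[0,0,-0.03,0,0,0, 0,0,-0.03,0,0,-7.75, 0,0,0,0,0,-7.75, 0,0,0,0,0,-7.75, 0,0,0,0,0,0]' >/dev/null; python3 -c "
from h import *
footgo(.560,-.165,.10)"
```

```text
tcp [0.4517 0.27   0.2186] yaw 3.16 tilt [ 0.003  0.001 -1.   ] t 35.85 F [-1.26 -0.26 -0.21] op 0.01087451448300707
shift now-axes [0.0259 0.4097 0.0792] turn z deg -0.02
shift in final axes [0.0261 0.4096 0.0796]
```

```bash
python3 -m handwheel '[0,0.036,0,0,0,0, 0,0.036,0,0,0,0, 0,0.036,0,0,0,0, 0,0.036,0,0,0,0, 0,0.036,0,0,0,0, 0.003,0.036,0,0,0,0, 0.004,0.036,0,0,0,0, 0.004,0.036,0,0,0,0, 0.004,0.036,0,0,0,0, 0.004,0.036,0,0,0,0, 0.004,0.036,0.02,0,0,0, 0.003,0.0137,0.02,0,0,0, 0,0,0.02,0,0,0, 0,0,0.0196,0,0,0, 0,0,0,0,0,0, 0,0,0,0,0,0]' >/dev/null; python3 -c "
from h import *
footgo(.560,-.165,.0475)"
```

```text
tcp [ 0.4997 -0.1379  0.1373] yaw 3.11 tilt [ 0. -0. -1.] t 37.45 F [-0.23  0.92  0.13] op 0.01094713120554529
shift now-axes [ 0.0007 -0.0004  0.0508] turn z deg -0.07
shift in final axes [ 0.0007 -0.0004  0.0508]
```

```bash
python3 -m handwheel '[0,0,0.02,0,0,0, 0,0,0.02,0,0,0, 0,0,0.0108,0,0,0, 0.008,0,0,0,0,0, 0.008,0,0,0,0,0, 0.006,0,0,0,0,0, 0.002,0,0,0,0,0, 0.001,0,0,0,0,0, 0.0007,0,0,0,0,0, 0,0,0,0,0,0]' >/dev/null; python3 -c "from h import *; force(4)"; python3 -m handwheel '[0.0005,0,0,0,0,0, 0.0005,0,0,0,0,0, 0,0,0,0,0,0]' >/dev/null;python3 -c "from h import *; force(4)"; python3 -m handwheel '[0.0005,0,0,0,0,0, 0,0,0,0,0,0]' >/dev/null;python3 -c "from h import *; force(4)"
```

```text
Fstage [-0.03  0.01] sd [0.35 0.43 0.38] W [0.017 0.005 0.012] foot [ 0.5846 -0.1651] t 38.65
Fstage [0.07 0.44] sd [0.21 0.25 0.44] W [ 0.012  0.026 -0.015] foot [ 0.5858 -0.1651] t 39.15
Fstage [ 0.08 -0.13] sd [0.44 0.39 0.55] W [-0.018 -0.001  0.001] foot [ 0.5863 -0.1651] t 39.55
```

```bash
for i in 1 2; do python3 -m handwheel '[0.0005,0,0,0,0,0, 0.0005,0,0,0,0,0, 0,0,0,0,0,0]' >/dev/null;python3 -c "from h import *; force(3)"; done;  python3 -m handwheel '[0.0005,0,0,0,0,0, 0,0,0,0,0,0]' >/dev/null;python3 -c "from h import *; force(3)"
```

```text
Fstage [-0.11  0.18] sd [0.16 0.24 0.64] W [-0.034  0.02  -0.015] foot [ 0.5873 -0.1651] t 40.0
Fstage [-0.36 -0.05] sd [0.41 0.97 0.6 ] W [-0.004  0.098 -0.014] foot [ 0.5883 -0.1651] t 40.45
Fstage [-0.88  0.29] sd [0.25 0.12 0.18] W [ 0.06   0.165 -0.004] foot [ 0.5887 -0.165 ] t 40.8
```

```bash
for i in 1 2; do python3 -m handwheel '[0.0004,0,0,0,0,0, 0,0,0,0,0,0]' >/dev/null;python3 -c "from h import *; force(3)"; done; python3 -c "
from h import *
grab('top','t11')"; python3 ang.py t11 | head -2
```

```text
Fstage [-0.59  0.39] sd [0.23 0.25 0.44] W [0.035 0.135 0.031] foot [ 0.5892 -0.165 ] t 41.15
Fstage [-1.17  0.31] sd [0.04 0.52 0.07] W [0.101 0.242 0.018] foot [ 0.5895 -0.165 ] t 41.5
left ang 0.05 mid [ 0.639  -0.1427] rms 0.00011
near ang -10.12 mid [ 0.5786 -0.2018] rms 0.0042
```

The left edge now reads 0.05°. Next I push it towards the right stop, farther ahead at stage x = 0.660.

```bash
python3 -m handwheel '[-0.002,0,0,0,0,0, -0.008,0,0,0,0,0, -0.012,0,0,0,0,0, 0,-0.015,0,0,0,0, 0,-0.02,0,0,0,0, 0,-0.012,0,0,0,0, 0.02,0,0,0,0,0, 0.025,0,0,0,0,0, 0.025,0,0,0,0,0, 0.0225,0,0,0,0,0, 0,0.006,0,0,0,0, 0,0.006,0,0,0,0, 0,0.002,0,0,0,0, 0,0.001,0,0,0,0, 0,0.001,0,0,0,0, 0,0,0,0,0,0]' >/dev/null;  python3 -c "from h import *; force(3)"; for i in 1 2; do python3 -m handwheel '[0,0.0005,0,0,0,0, 0,0.0005,0,0,0,0, 0,0,0,0,0,0]' >/dev/null;python3 -c "from h import *; force(3)"; done
```

```text
Fstage [0.17 0.28] sd [0.15 0.34 0.17] W [-0.029 -0.009 -0.029] foot [ 0.66  -0.134] t 43.3
Fstage [0.23 0.4 ] sd [0.55 0.5  0.7 ] W [ 0.017  0.003 -0.028] foot [ 0.6601 -0.1351] t 43.75
Fstage [ 0.4  -0.12] sd [0.55 0.26 0.29] W [ 0.008  0.006 -0.007] foot [ 0.6601 -0.1361] t 44.2
```

```bash
for i in 1 2; do python3 -m handwheel '[0,0.0005,0,0,0,0, 0,0.0005,0,0,0,0, 0,0,0,0,0,0]' >/dev/null;python3 -c "from h import *; force(3)"; done;  python3 -m handwheel '[0,0.0004,0,0,0,0, 0,0,0,0,0,0]' >/dev/null;python3 -c "from h import *; force(3)"
```

```text
Fstage [0.17 0.01] sd [0.28 0.2  0.4 ] W [-0.027  0.014 -0.011] foot [ 0.6601 -0.137 ] t 44.65
Fstage [-0.11 -0.05] sd [0.5  0.65 0.73] W [0.012 0.03  0.019] foot [ 0.6601 -0.138 ] t 45.1
Fstage [0.15 0.64] sd [0.61 0.19 0.25] W [0.134 0.035 0.059] foot [ 0.6601 -0.1383] t 45.45
```

```bash
for i in 1 2 3; do python3 -m handwheel '[0,0.0004,0,0,0,0, 0,0,0,0,0,0]' >/dev/null;python3 -c "from h import *; force(3)"; done
```

```text
Fstage [0.03 1.  ] sd [0.15 0.53 0.32] W [0.211 0.008 0.066] foot [ 0.6601 -0.1388] t 45.8
Fstage [-0.34  1.72] sd [0.36 0.27 0.28] W [0.334 0.034 0.1  ] foot [ 0.6601 -0.1391] t 46.15
Fstage [-0.4   2.95] sd [0.42 0.54 0.12] W [0.548 0.096 0.188] foot [ 0.6601 -0.1394] t 46.5
```

```bash
python3 -m handwheel '[0,-0.002,0,0,0,0, 0,-0.012,0,0,0,0, 0,-0.01,-0.02,0,0,0, 0,0,-0.04,0,0,0, 0,0,-0.04,0,0,0, 0,0,-0.04,0,0,0, -0.018,-0.036,0,0,0,0, -0.018,-0.036,0,0,0,0, -0.018,-0.036,0,0,0,0, -0.018,-0.036,0,0,0,0, -0.018,-0.036,0,0,0,0, -0.01,-0.036,0,0,0,0, -0.01,-0.036,0,0,0,0, 0,-0.03,0,0,0,0, 0,0,0,0,0,0, 0,0,0,0,0,0]' >/dev/null; python3 -c "
from h import *
im,_=grab('top','t12'); b,_=grab('scene','s12'); sedges(b); toolgo([.4506,.2695,.12],-20.07)"; python3 ang.py t12|head -4
```

```text
poly [[596.0, -245.0], [694.0, -242.0], [694.0, -145.0], [598.0, -146.0]]
far ang -0.55 mid [ 694.6 -194.9]
right ang 0.41 mid [ 648.2 -246.4]
tcp [0.4721 0.1922 0.2259] yaw 3.17 tilt [ 0.    -0.001 -1.   ] t 48.2 F [ 1.06 -0.13  0.88] op 0.010980782858170546
shift now-axes [-0.0172 -0.0784  0.1058] turn z deg 23.24
shift in final axes [-0.0467 -0.0653  0.1059]
left ang -0.03 mid [ 0.6483 -0.1431] rms 9e-05
near ang -0.3 mid [ 0.5947 -0.1937] rms 0.00011
far  ang 0.01 mid [ 0.6969 -0.1917] rms 0.00549
right ang -0.28 mid [ 0.6292 -0.2455] rms 0.00063
```

Both edges are now square to the stage: left -0.03°, near -0.30°. Their shift since the last check, about 0.8 mm each, matches closing the old gap. I return the pusher.

```bash
python3 -m handwheel '[0,0,0,0,0,7.75, 0,0,0,0,0,7.75, 0,0,0,0,0,7.74, -0.016,-0.022,0,0,0,0, -0.016,-0.022,0,0,0,0, -0.0147,-0.0213,0.02,0,0,0, 0,0,0.03,0,0,0, 0,0,0.03,0,0,0, 0,0,0.02,0,0,0, 0,0,0,0,0,0, 0,0,0,0,0,0, 0,0,0,0,0,0, 0,0,0,0,0,0]'; python3 -c "
from h import *
toolgo([.4506,.2695,.0507],-20.07)"
```

```text
t: 49.5
tool_pos: [0.4518, 0.2703, 0.1279]
tool_rot: [-3.092, 0.547, -0.004]
contact_force: [-0.3, -0.1, -0.0]
opening: 0.0106
tcp [0.4518 0.2703 0.1279] yaw -20.06 tilt [ 0.003  0.001 -1.   ] t 49.5 F [-0.3  -0.11 -0.02] op 0.010624546848493288
shift now-axes [-0.001   0.0013  0.0772] turn z deg 0.01
shift in final axes [-0.0008  0.0011  0.0772]
```

```bash
python3 -m handwheel '[-0.0008,0.0011,0.02,0,0,0, 0,0,0.02,0,0,0, 0,0,0.015,0,0,0, 0,0,0.01,0,0,0, 0,0,0.005,0,0,0, 0,0,0.003,0,0,0, 0,0,0.002,0,0,0, 0,0,0.0012,0,0,0, 0,0,0,0,0,0, 0,0,0,0,0,0]'; python3 -c "
from h import *
toolgo([.4506,.2695,.0507],-20.07); a,_=grab('scene','s13'); save(a,'s13.png',7,(285,170,85,75))"
```

```text
t: 50.5
tool_pos: [0.4499, 0.2696, 0.0507]
tool_rot: [-3.093, 0.546, -0.002]
contact_force: [-1.5, -0.7, 4.7]
opening: 0.0108
tcp [0.4499 0.2696 0.0507] yaw -20.03 tilt [ 0.001  0.001 -1.   ] t 50.5 F [-1.47 -0.72  4.71] op 0.010759158072818334
shift now-axes [ 0.0006 -0.0001  0.    ] turn z deg 0.04
shift in final axes [ 0.0006 -0.0001  0.    ]
```

View pics/s13.png

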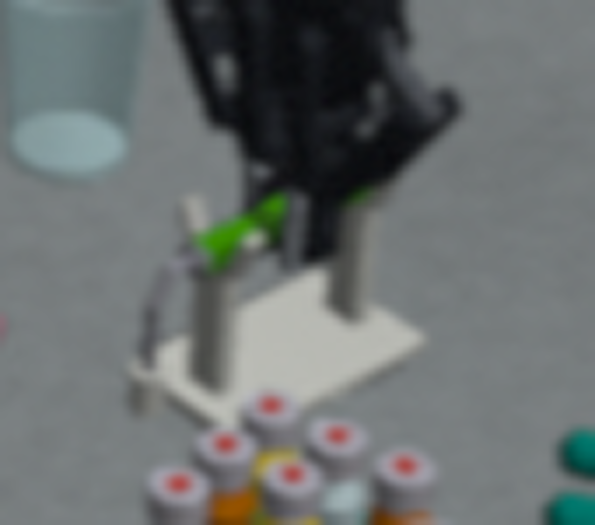

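The handle lies in the notches at (240,235) to (360,190), with the foot hanging free at (142,390). TCP height and force match the pickup readings, so I release.

```bash
python3 -m handwheel '[0,0,0,0,0,0, 0,0,0,0,0,0, 0,0,0,0,0,0, 0,0,0,0,0,0, 0,0,0,0,0,0, 0,0,-0.01,0,0,0, 0,0,-0.02,0,0,0, 0,0,-0.03,0,0,0, 0,0,-0.03,0,0,0, 0,0,-0.04,0,0,0, 0,0,-0.04,0,0,0, -0.03,0.03,0,0,0,0, -0.03,0.03,0,0,0,0, -0.0,0.04,0,0,0,0, 0,0.04,0,0,0,0, 0,0.04,0,0,0,0, 0,0.03,0,0,0,0, 0,0.03,0,0,0,0, 0,0,0,0,0,0, 0,0,0,0,0,0]' 0.4; python3 - <<'E'
from h import *
im,_=grab("top","t14"); b,_=grab("scene","s14"); o=ctrl.get_obs(); print(o["t"],o["tool_pos"],o["opening"])
for n,x in(("top",im),("scene",b)):
    gr=x[...,1].astype(float)-np.maximum(x[...,0],x[...,2]); box=(165,180,50,60) if n=="top" else (300,185,50,30)
    for c in cont(None,box,gr.max()*.4,gr):
        q=rect(onplane(n,c,.076)); print(n,q[0].round(4),q[1].round(1),q[2].round(2))
cv2.imwrite("pics/f14.png",np.hstack([cv2.resize(im,(400,300)),cv2.resize(b,(400,300))])[:,:,::-1])
E
python3 ang.py t14|head -4
```

```text
t: 52.55
tool_pos: [0.311, 0.0642, 0.2204]
tool_rot: [-3.092, 0.549, -0.003]
contact_force: [0.7, 1.2, -0.2]
opening: 0.0511
52.65 [0.3109631  0.06490089 0.22013235] 0.05080512220713039
top [0.4502 0.2688] [12.  94.9] -20.06
scene [0.4542 0.2751] [21.  99.1] -20.3
left ang -0.02 mid [ 0.6429 -0.1431] rms 9e-05
near ang -0.29 mid [ 0.5947 -0.1886] rms 0.00014
far  ang 0.12 mid [ 0.697  -0.1917] rms 0.00551
right ang -0.28 mid [ 0.6292 -0.2455] rms 0.00061
```

View pics/f14.png

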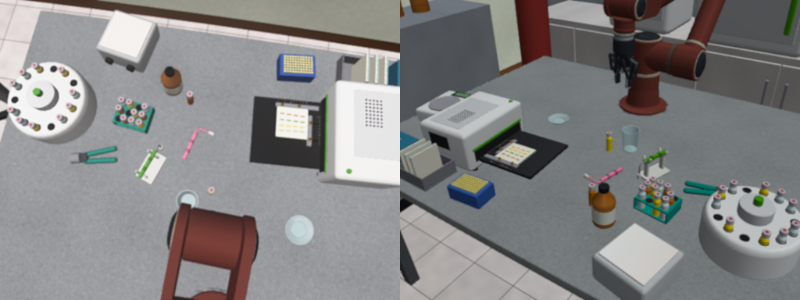

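The pusher is back in its rest within about 1 mm and 0.3° of how it lay. The plate is in the corner, the bystanders stand as before, and the arm is clear at 52.7 s. I hand the job in.

```bash
python3 -c "
from station import ctrl
print(ctrl.finish_job())"
```

```text
the job is handed in; nothing more can be done
None
```

The plate now lies along both steel stops in their corner, and the pusher is back in its rest. I handed the job in at about 53 s with the gripper clear of everything.

- **How it went:** After the first round of pushes, the camera check showed the plate still turned by about 0.75°, so it wasn't snug. I went back with the pusher and pushed off-centre against each stop in turn, which closed the gap.
- **Plate:** The last picture shows its left edge at -0.02° and its near edge at -0.29° to the stage. The far and right edges are within about 0.5 mm of where I measured the stop faces. The two angles disagree by about 0.3°; I took that as measurement noise and did not push again.
- **Force on the plate:** Averaged readings while pushing peaked at about 2.2 N at the far stop and 2.9 N at the right stop, with about 0.5 N of sensor noise. The right-stop peak is on the high side for a light finger.
- **Pusher:** It lies within about 1 mm and 0.3° of how it lay before.
- **Bystanders:** The vials, glassware and crimper looked unmoved in the final views; I checked them by eye only.

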